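# Squeeze a fan grille clip shut in a toggle-clamp jig

### The job

Push the orange grille clip that lies in the jig's channel home against the steel stop, then swing the toggle clamp's handle over centre so that the clamp locks by itself and squeezes the clip's jaw fully shut, and let go of it. Then swing the handle all the way back open, leaving the clip shut, still against the stop and free of the clamp. Work gently: shut the jaw with the clamp and not with the fingers, do not force the clip or the handle, and leave the other things on the desk alone.

Things in the scene. Friction and masses are not known exactly. Their poses are not given: they have to be found in the camera images.
- jig: fixed plywood board 280 x 110 x 20 mm with channel, stop and toggle clamp. x runs along the channel towards the stop and clamp, z up. Origin: on the desk under the channel's centre line, 30 mm before the stop face; board spans x -130 to +150. Channel 34 mm wide, rubber-lined floor 20 mm above the desk, rails 12 mm wide, 6 mm high. Steel clamp cheeks at x 57 to 125, y within 20, up to 92 mm above the desk
- stop_face (a point): centre of the stop's face that the clip must come to rest against, 7 mm above the nest floor; the face looks along the jig's -x; the stop is 34 mm wide, 14 mm high, 12 mm thick
- clip: orange plastic grille clip, 84 x 30 mm, about 50 g, loose in the channel, 15 to 45 mm short of the stop. Origin: centre of its underside; x towards its front end, which meets the stop (origin then 42 mm before the stop face). Base 8 mm thick; at the rear end an upright heel block 12 mm long, 30 mm wide, 26 mm high; in front of it a hinged jaw standing open
- clip_heel (a point): centre of the heel's rear face (the face that looks away from the stop), 18 mm above the nest floor, 42 mm behind the clip's origin; the place to push
- clip_jaw (a joint): angle of the clip's jaw, rad: 0 to 0.08 = open by 20 to 24 degrees, 0.42 = fully shut, flat on the base. Stiff (about 2 N at its tip), stays where it is left. Jaw 46 mm long, 26 mm wide, 6 mm thick, hinged just in front of the heel; its free end points to the stop and stands about 33 mm above the nest floor when open
- handle_pivot (a point): pivot of the clamp handle, 83 mm above the desk, on the jig's centre line, 110 mm along the jig's x; the pivot axis is the jig's y
- handle_end (a point): centre of the clamp handle's round end, 114 mm from the pivot; the end reaches 11 mm further. Straight black rubber-sleeved bar 22 mm thick. Open, it slopes away from the clip (to the jig's +x) at 41 degrees above level, clear of everything; locked, it stands 20 degrees past upright, leaning towards the clip
- handle (a joint): angle of the clamp handle, rad: 0 = fully open (end stop, where it starts), stays where left; grows as its end swings up and over towards the clip; slope above level = 0.72 + value. Dead centre 1.10; past it the clamp goes on to its end stop at 1.20, locked. With the clip below it takes about 2 N at its end, 4 to 6 N just before dead centre, then gives way; unlocking takes as much
- clamp_arm: steel clamp arm, driven by the handle through a linkage: bar 90 x 16 mm with a sprung rubber-tipped spindle near its free end. Origin: its pivot, at x 70 mm of the jig, 56 mm above the desk. Handle open: it is raised 64 degrees, top about 135 mm above the desk; locked: level towards the clip, top about 82 mm above the desk, the spindle, 66 mm from the pivot, pressing the front of the jaw down
- spare_clip: a second orange plastic clip of the same 84 x 30 mm outline, already shut, lying on the desk by the jig; a bystander
- nut_driver: steel nut driver with a black handle, 210 mm long, 26 mm thick, lying on the desk on the robot's side of the jig; a bystander
- cup: grey ceramic cup, 76 mm across, 85 mm high, standing beyond the jig; a bystander
- capacitor: yellow plastic capacitor, 40 mm across, 73 mm high, standing upright beyond the jig; a bystander
- fan_knob: black fan speed knob, 36 mm across, 24 mm high, beyond the jig; a bystander
- bearing: steel ball bearing, 34 mm across, 11 mm high, on the robot's side of the jig; a bystander
- screwdriver: screwdriver lying near the robot at the left; a bystander
There are look-alikes about, which are no part of the job. What is shaped like the clip but purple or white is not meant.

How it is judged:
By the outcome, as a careful person would: the job done as asked, in the order asked, and still so for the second after the job is handed in, with the robot touching nothing.
It also fails if it takes over 56 s, if anything falls off the work surface, if the arm or the gripper's body presses on something with over 40 N, if the wrist force passes 120 N, or if a joint passes its speed limit or range.

### The arm

A 6-joint arm with a two-finger parallel gripper is mounted at the origin on the work surface. World frame = base frame: x ahead of the robot, y to its left, z up, the work surface at z = 0. Lengths are in m, angles in rad, forces in N, time in s.
With the tool pointing down it reaches from about 0.325 to 0.85 m from the base axis. Payload 15.5 kg.
Tool frame: the origin (TCP) lies midway between the tips of the shut fingers; the grasp point (between the pads) lies bot.grip_point_offset behind it (bot.grip_point_offset is the distance from the TCP to the grasp point, in m); z points along the fingers, x is the direction in which the jaws open and shut, and the axes are right-handed (so a half turn about z gives the same grasp; the last joint's range is limited). The gripper opens to 91 mm and grips with 3 to 60 N. Pads are 32 mm wide; open, the fingers measure 118 mm over their backs; the gripper's body (76 mm by 178 mm) begins 60 mm behind the grasp point.
Start: joints at [-1.431, 0.494, 1.345, -0, 1.302, -0.096], TCP at [0.146, -0.608, 0.214] pointing down, gripper open.
Joint ranges: [-2.91, 2.91], [-0.82, 2.16], [0.22, 2.67], [-1.22, 4.37], [0.12, 2.79], [-3.08, 3.08]. Speed limits (rad/s): [1.89, 1.89, 2.57, 3.01, 3.01, 3.01].

### API

Orientations are given as a rotation vector (axis times angle).
In Python, from station import bot, viewer gives the robot as it stands.
- The arm moves only by the tool send_rows, never from a script. Its argument "rows" is a list that holds one entry, the list of rows, each a list of 7 numbers: the opening, from 0 (shut) to 1 (fully open), then the shift along the tool's x, y, z in cm, then the turn, a rotation vector about the tool's x, y, z in rad. In form: [[[hand, x, y, z, rx, ry, rz], ...]]. A call has 1 to 20 rows; each row is the pose to reach, as a shift and turn from the pose measured when the call began, along the tool's axes at that moment; what a row does not reach only later rows make up. A row lasts 1/12 s, in which the tool goes at most 41.7 mm and 7.16 degrees, less where a joint would pass 70% of its speed; a pose out of reach is approached as far as the arm can. A call with a gripper value outside its range is refused whole. The fingers move at their own pace and stop on an object; "newtons" is the grip in N (left out, the last holds). Time passes only in rows, so rows that repeat a pose let the fingers close. It gives the time, the measured TCP pose, the force and the opening at its end, in the units of the state.
- bot.read_state(): the state, without advancing time (a new reading comes with each control period).
- viewer.snapshot(name): name is "scene" or "side" or "wrist"; returns the picture (384x512x3 uint8, red, green, blue); there is no depth.
- viewer.camera_params(name): a dict with "mtx" (3x3 intrinsics, pixels), "world_to_cam" (4x4, takes a point from world to camera coordinates); the wrist camera has in their place "tool_from_camera" (4x4, takes a point from camera to tool coordinates, whose origin is the TCP and whose axes are the tool frame's). Camera axes: x right, y down, z forward; pixel columns grow to the right and rows downward; lengths in m; the calibration is good to about 2 mm. A picture is of the moment at which its call begins: read the wrist's pose just before it. camera_params takes no time and is no camera call.
- bot.sign_off(): hands the job in, once; it reports no verdict.
The state is a dict: "time": time; "joints": joint angles; "dq": joint speeds; "joint_torque": joint torques, N m; "position": TCP position; "tool_rot": TCP orientation; "wrist_force": force on the tool from outside, world axes, zero at the start; "ft_torque": the same for the moment, N m; "opening": finger opening in m.
Only numpy, scipy, OpenCV 4.12 (cv2) and the standard library are available. Lean on these libraries where they do the work, as an engineer would, in place of code of your own. Each camera call takes 0.05 s, during which the arm holds its last target. There are 200 camera calls.

## Working session

There is one attempt and no reset: what is moved stays moved. The work goes in short steps, Python scripts to look and compute and a tool call to move; the robot and the scene stay as the last step left them, time stands still between calls to the robot, and variables do not carry over. Pictures are saved under pics/ and viewed, about 8 in all and at most 12, crops included, and the job is handed in when it is done.

Besides the shell and the picture viewer there is one more tool, called after "Request:" as name(argument=value, ...), one argument or row to a line, values as JSON. send_rows: Moves the arm, as the interface text tells. Its arguments: {"type":"object","properties":{"rows":{"type":"array","items":{"type":"array","items":{"type":"array","items":{"type":"number"}}}},"newtons":{"type":"number"}},"required":["rows"]}

```bash
mkdir -p pics; ls; python3 - <<'E'
from station import bot, viewer
import cv2, numpy as np
s=bot.read_state();print({k:np.round(v,3) for k,v in s.items()}, bot.grip_point_offset)
for n in ("scene","side"):
    cv2.imwrite(f"pics/{n}0.png",cv2.resize(viewer.snapshot(n)[:,:,::-1],(800,600),interpolation=cv2.INTER_CUBIC))
    print(n,{k:np.round(v,4).tolist() for k,v in viewer.camera_params(n).items()})
print(viewer.camera_params("wrist"))
E
```

```text
pics
{'time': np.float64(0.0), 'joints': array([-1.431,  0.494,  1.346, -0.   ,  1.302, -0.096]), 'dq': array([-0.001,  0.004, -0.   ,  0.   ,  0.001,  0.   ]), 'joint_torque': array([ 4.0000e-03, -8.7882e+01, -3.8185e+01,  7.1000e-02,  5.3000e-02,
       -0.0000e+00]), 'position': array([ 0.146, -0.607,  0.213]), 'tool_rot': array([-2.467e+00,  1.944e+00,  1.000e-03]), 'wrist_force': array([-0.322, -0.829,  0.553]), 'ft_torque': array([-0.02 , -0.027, -0.04 ]), 'opening': np.float64(0.091)} 0.0188
scene {'mtx': [[356.536, 0.0, 254.389], [0.0, 356.536, 189.3436], [0.0, 0.0, 1.0]], 'world_to_cam': [[-0.3699, 0.9291, 0.0048, 0.1438], [0.7625, 0.3066, -0.5698, -0.3102], [-0.5308, -0.2071, -0.8218, 1.3787], [0.0, 0.0, 0.0, 1.0]]}
side {'mtx': [[449.3038, 0.0, 254.1255], [0.0, 449.3038, 189.692], [0.0, 0.0, 1.0]], 'world_to_cam': [[-0.9623, -0.272, 0.0, 0.4729], [-0.1313, 0.4645, -0.8758, 0.1508], [0.2382, -0.8428, -0.4827, 1.0776], [0.0, 0.0, 0.0, 1.0]]}
{'mtx': array([[315.54777705,   0.        , 257.43824671],
       [  0.        , 315.54777705, 190.53806432],
       [  0.        ,   0.        ,   1.        ]]), 'tool_from_camera': array([[ 9.99999733e-01, -6.00186455e-04, -4.17208454e-04,
         7.28370350e-04],
       [ 6.94475195e-04,  9.58182823e-01,  2.86155893e-01,
        -8.24744385e-02],
       [ 2.28015084e-04, -2.86156106e-01,  9.58182984e-01,
        -1.70802196e-01],
       [ 0.00000000e+00,  0.00000000e+00,  0.00000000e+00,
         1.00000000e+00]])}
```

View pics/scene0.png

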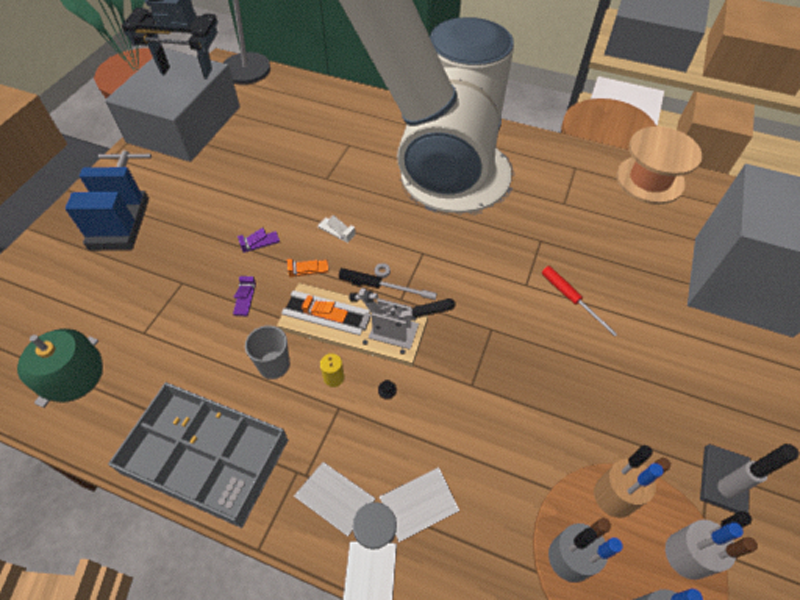

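View pics/side0.png

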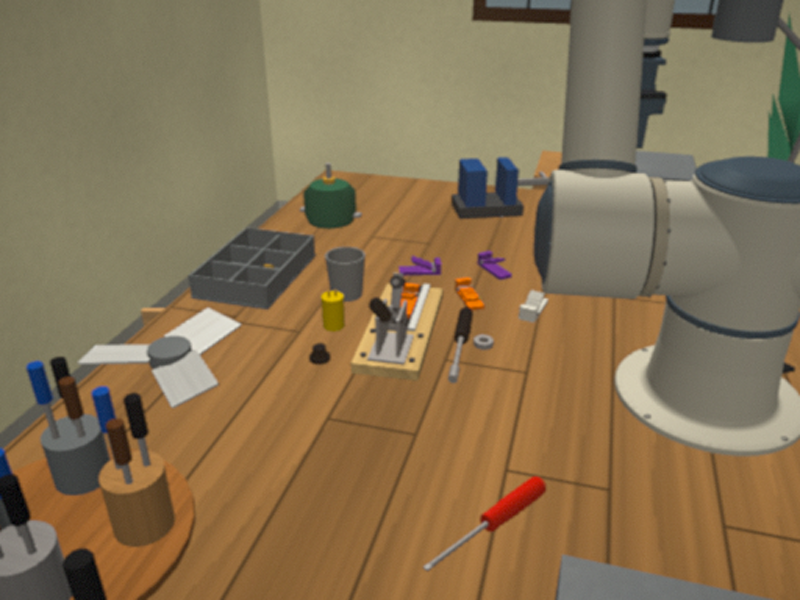

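The scene picture shows four clip-shaped things:
- orange in the jig channel at (325,308), the one meant: it lies in the channel with its jaw open
- orange spare at (308,267), lying shut on the desk
- purple at (258,240) and (245,295)
- white at (337,228)

The handle end is at (447,306) in scene and (378,305) in side. Next I'll get a rough jig pose from the board corners.

```bash
cat > h.py <<'E'
import numpy as np, cv2
from scipy.spatial.transform import Rotation as R
from scipy.optimize import least_squares
from station import bot, viewer
def cam(name, state=None):
    p=viewer.camera_params(name)
    if name!="wrist": return np.array(p["mtx"]),np.array(p["world_to_cam"])
    T=np.eye(4);T[:3,:3]=R.from_rotvec(state["tool_rot"]).as_matrix();T[:3,3]=state["position"]
    return np.array(p["mtx"]),np.linalg.inv(T@np.array(p["tool_from_camera"]))
def proj(P,K,W):
    c=np.atleast_2d(P)@W[:3,:3].T+W[:3,3]; u=c@K.T; return u[:,:2]/u[:,2:]
def ray(uv,z,K,W):
    d=W[:3,:3].T@np.linalg.solve(K,[*uv,1]); o=-W[:3,:3].T@W[:3,3]; return o+d*(z-o[2])/d[2]
def jw(P,q): # jig coords (m) -> world
    P=np.atleast_2d(P); c,s=np.cos(q[2]),np.sin(q[2])
    return np.c_[q[0]+c*P[:,0]-s*P[:,1],q[1]+s*P[:,0]+c*P[:,1],P[:,2]]
def fit(obs,q0): # obs: list of (K,W,P Nx3,uv Nx2)
    f=lambda q:np.concatenate([(proj(jw(P,q),K,W)-uv).ravel() for K,W,P,uv in obs])
    r=least_squares(f,q0,loss="soft_l1"); return r.x,f(r.x)
E
python3 - <<'E'
from h import *
K,W=cam("scene")
for uv in [(281,327),(307,287),(427,318),(418,362),(447,306),(325,308)]:
    print(uv,ray(np.array(uv)/1.5625,.02 if uv[0]!=447 else .15,K,W).round(3))
s=bot.read_state();print(R.from_rotvec(s['tool_rot']).as_matrix().round(3))
E
```

```text
(281, 327) [ 0.572 -0.174  0.02 ]
(307, 287) [ 0.466 -0.17   0.02 ]
(427, 318) [0.445 0.086 0.02 ]
(418, 362) [0.544 0.103 0.02 ]
(447, 306) [0.489 0.132 0.15 ]
(325, 308) [ 0.499 -0.113  0.02 ]
[[ 0.234 -0.972 -0.   ]
 [-0.972 -0.234  0.001]
 [-0.001 -0.    -1.   ]]
```

Request:
send_rows(
  rows=[
    [[0,-50.6,-48.9,-6.7,0,0,-1.426],[0,-50.6,-48.9,-6.7,0,0,-1.426],[0,-50.6,-48.9,-6.7,0,0,-1.426],[0,-50.6,-48.9,-6.7,0,0,-1.426],[0,-50.6,-48.9,-6.7,0,0,-1.426],[0,-50.6,-48.9,-6.7,0,0,-1.426],[0,-50.6,-48.9,-6.7,0,0,-1.426],[0,-50.6,-48.9,-6.7,0,0,-1.426],[0,-50.6,-48.9,-6.7,0,0,-1.426],[0,-50.6,-48.9,-6.7,0,0,-1.426],[0,-50.6,-48.9,-6.7,0,0,-1.426],[0,-50.6,-48.9,-6.7,0,0,-1.426],[0,-50.6,-48.9,-6.7,0,0,-1.426],[0,-50.6,-48.9,-6.7,0,0,-1.426],[0,-50.6,-48.9,-6.7,0,0,-1.426],[0,-50.6,-48.9,-6.7,0,0,-1.426],[0,-50.6,-48.9,-6.7,0,0,-1.426],[0,-50.6,-48.9,-6.7,0,0,-1.426],[0,-50.6,-48.9,-6.7,0,0,-1.426],[0,-50.6,-48.9,-6.7,0,0,-1.426]],
  ],
  newtons=20,
)

```text
time: 1.77
position: [0.5028, -0.0013, 0.2806]
tool_rot: [-3.137, -0.144, 0.002]
wrist_force: [0.6, -0.3, 0.1]
opening: 0.0004
```

```bash
python3 - <<'E'
from h import *
import pickle
s=bot.read_state();im=viewer.snapshot("wrist")
pickle.dump(s,open("s1.pkl","wb"));cv2.imwrite("pics/w1raw.png",im[:,:,::-1])
cv2.imwrite("pics/w1.png",cv2.resize(im[:,:,::-1],(800,600),interpolation=cv2.INTER_CUBIC))
print({k:np.round(v,3) for k,v in s.items()})
E
```

```text
{'time': np.float64(1.767), 'joints': array([-1.220e-01,  2.560e-01,  1.539e+00,  1.000e-03,  1.347e+00,
       -2.140e-01]), 'dq': array([-0.03 , -0.009,  0.011,  0.   , -0.001,  0.   ]), 'joint_torque': array([ 2.7890e+00, -6.5186e+01, -3.9971e+01,  2.4500e-01,  2.3000e-02,
        1.4000e-01]), 'position': array([ 0.503, -0.001,  0.281]), 'tool_rot': array([-3.137e+00, -1.440e-01,  2.000e-03]), 'wrist_force': array([ 0.561, -0.342,  0.062]), 'ft_torque': array([-0.064, -0.099,  0.007]), 'opening': np.float64(0.0)}
```

View pics/w1.png

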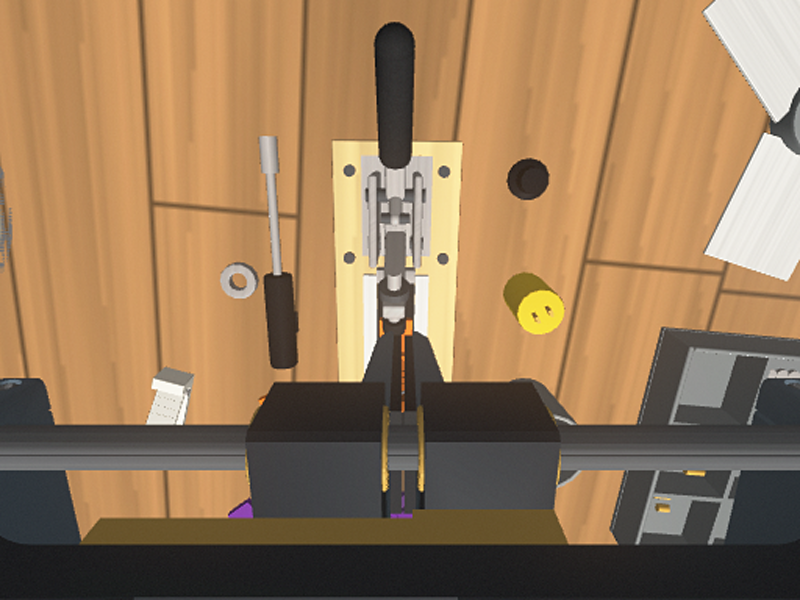

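The picture shows the board's far corners at (332,141) and (462,142), the handle end at about (394,42), and the gripper hiding the clip. I'll move back along the jig for a second view.

Request:
send_rows(
  rows=[
    [[0,0,3,0,0,0,0],[0,0,7,0,0,0,0],[0,0,11,0,0,0,0],[0,0,15,0,0,0,0],[0,0,15,0,0,0,0],[0,0,15,0,0,0,0]],
  ],
)

```text
time: 2.32
position: [0.5152, -0.1542, 0.2802]
tool_rot: [-3.138, -0.134, 0.003]
wrist_force: [-0.1, 0.7, -0.0]
opening: 0.0007
```

```bash
python3 - <<'E'
from h import *
import pickle
s=bot.read_state();im=viewer.snapshot("wrist")
pickle.dump(s,open("s2.pkl","wb"));cv2.imwrite("pics/w2raw.png",im[:,:,::-1])
# crop cols 180-340, rows 0-220 of raw, x5 -> w2 ; beside it the scene crop x6
a=cv2.resize(im[0:200,190:320],None,fx=3,fy=3,interpolation=cv2.INTER_CUBIC)
w1=cv2.imread("pics/w1raw.png")[:,:,::-1]
b=cv2.resize(w1[0:200,190:320],None,fx=3,fy=3,interpolation=cv2.INTER_CUBIC)
cv2.imwrite("pics/w2.png",np.hstack([a,b])[:,:,::-1])
print(s['position'],s['tool_rot'])
E
```

```text
[ 0.5151879  -0.15423794  0.28022648] [-3.13767586e+00 -1.33935777e-01  2.55241338e-03]
```

View pics/w2.png

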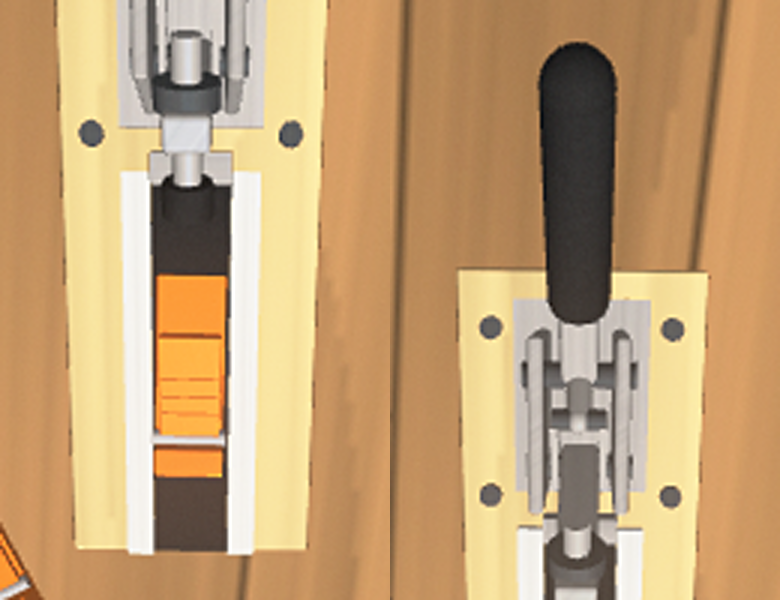

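Left half (view 2): clip front edge at row 276 and heel rear edge at row 476, about columns 155–224. Board near corners are at (77,549) and (309,549), and rail ends at (130,553) and (252,553). It is orange, inside the channel, with a hinged jaw, so this is the right one. Right half (view 1): board corners at (458,269) and (708,272), handle end tip at (578,42).

```bash
python3 - <<'E'
from h import *
import pickle
s1,s2=[pickle.load(open(f"s{i}.pkl","rb")) for i in (1,2)]
px=lambda l:np.array(l,float)/3+[190,0]
K,W1=cam("wrist",s1);_,W2=cam("wrist",s2)
obs=[(K,W1,np.array([[150,55,20],[150,-55,20]])/1e3,px([[68,269],[318,272]])),
 (K,W2,np.array([[-130,55,20],[-130,-55,20],[-130,29,26],[-130,-29,26]])/1e3,px([[77,549],[309,549],[130,553],[252,553]]))]
q,r=fit(obs,[.508,-.05,1.66]);print(q,r.round(1))
# free height check: scale z of board top
f=lambda p:np.concatenate([(proj(jw(P+[0,0,p[3]],p[:3]),K,W)-uv).ravel() for K,W,P,uv in obs])
print("free z:",least_squares(f,[*q,0]).x)
inv=lambda p:np.array([np.cos(q[2])*(p[0]-q[0])+np.sin(q[2])*(p[1]-q[1]),-np.sin(q[2])*(p[0]-q[0])+np.cos(q[2])*(p[1]-q[1]),p[2]])*1e3
for n,uv,z in [("front",(191,276),.028),("heelrear",(189,476),.046)]: print(n,inv(ray(px([uv])[0],z,K,W2)).round(1))
# handle end via w1 (centre col 188, top row 42) : predicted extremal
P=np.array([.110,0,.083]);d=np.array([np.cos(.72),0,np.sin(.72)])
E=P+.114*d; print("end pred px",((proj(jw(E,q),K,W1)-[190,0])*3).round(), "tip",((proj(jw(P+.125*d,q),K,W1)-[190,0])*3).round())
Ks,Ws=cam("side");print("side pred 800px",proj(jw(E,q),Ks,Ws)*1.5625);Ks,Ws=cam("scene");print("scene",proj(jw(E,q),Ks,Ws)*1.5625)
print("heel world @-",jw([[-.07,0,.04]],q),"tcp jig",inv(s2['position']), "TCP yaw tool x",np.arctan2(*R.from_rotvec(s2['tool_rot']).as_matrix()[[1,0],0]), "tilt",R.from_rotvec(s2['tool_rot']).as_matrix()[:,2])
np.save("q.npy",q)
E
```

```text
[ 0.50392132 -0.06206113  1.65226309] [-0.6 -0.5  0.5 -0.6 -0.4  0.3 -0.1  0.6 -0.1  0.2  0.8  0.3]
free z: [ 0.50390982 -0.06271449  1.65211302 -0.00418201]
front [-6.5  0.4 28. ]
heelrear [-89.5   1.1  46. ]
end pred px [[189.  87.]] tip [[189.  48.]]
side pred 800px [[374.13381124 303.34930817]]
scene [[448.22447504 303.10092173]]
heel world @- [[ 0.50961769 -0.13182897  0.04      ]] tcp jig [-92.78793358  -3.72817434 280.22648063] TCP yaw tool x 0.08532169571943572 tilt [-1.66912447e-03  9.88157337e-04 -9.99998119e-01]
```

Request:
send_rows(
  rows=[
    [[0,-0.4,2.7,3,0,0,0],[0,-0.4,2.7,7,0,0,0],[0,-0.4,2.7,11,0,0,0],[0,-0.4,2.7,15,0,0,0],[0,-0.4,2.7,19,0,0,0],[0,-0.4,2.7,22,0,0,0],[0,-0.4,2.7,24,0,0,0],[0,-0.4,2.7,24.8,0,0,0],[0,-0.4,2.7,24.8,0,0,0],[0,-0.4,2.7,24.8,0,0,0]],
  ],
)

```text
time: 3.2
position: [0.5134, -0.1793, 0.0331]
tool_rot: [-3.137, -0.137, 0.002]
wrist_force: [-0.3, -0.6, 0.8]
opening: 0.0008
```

```bash
cat >> h.py <<'E'
def st():
    q=np.load("q.npy");s=bot.read_state();p=s["position"];f=s["wrist_force"];c,n=np.cos(q[2]),np.sin(q[2])
    M=np.array([[c,n,0],[-n,c,0],[0,0,1]])
    print("t",round(s["time"],2),"jig mm",(M@(p-[q[0],q[1],0])*1e3).round(1),"F jig",(M@f).round(2),"op",round(s["opening"],4))
    return s
E
python3 - <<'E'
from h import *
st()
E
```

```text
t 3.2 jig mm [-1.176e+02  1.000e-01  3.310e+01] F jig [-0.55  0.39  0.82] op 0.0008
```

Request:
send_rows(
  rows=[
    [[0,0,-0.5,0,0,0,0],[0,0,-1.0,0,0,0,0],[0,0,-1.3,0,0,0,0],[0,0,-1.6,0,0,0,0],[0,0,-1.9,0,0,0,0],[0,0,-2.2,0,0,0,0],[0,0,-2.5,0,0,0,0],[0,0,-2.8,0,0,0,0],[0,0,-3.1,0,0,0,0],[0,0,-3.4,0,0,0,0],[0,0,-3.7,0,0,0,0],[0,0,-4.0,0,0,0,0],[0,0,-4.2,0,0,0,0],[0,0,-4.3,0,0,0,0]],
  ],
)

```text
time: 4.37
position: [0.5095, -0.1361, 0.0331]
tool_rot: [-3.137, -0.138, 0.002]
wrist_force: [-0.2, -0.4, 0.7]
opening: 0.0006
```

```bash
python3 - <<'E'
from h import *
st()
im=viewer.snapshot("wrist");sc=viewer.snapshot("scene")
a=cv2.resize(im[60:260,180:330],None,fx=3,fy=3,interpolation=cv2.INTER_CUBIC)
b=cv2.resize(sc[165:265,180:255],None,fx=4.5,fy=6,interpolation=cv2.INTER_CUBIC)
cv2.imwrite("pics/p1.png",np.hstack([a,b[:,:350]])[:,:,::-1] if b.shape[0]==a.shape[0] else a[:,:,::-1])
E
```

```text
t 4.37 jig mm [-74.2   0.5  33.1] F jig [-0.39  0.22  0.74] op 0.0006
```

View pics/p1.png

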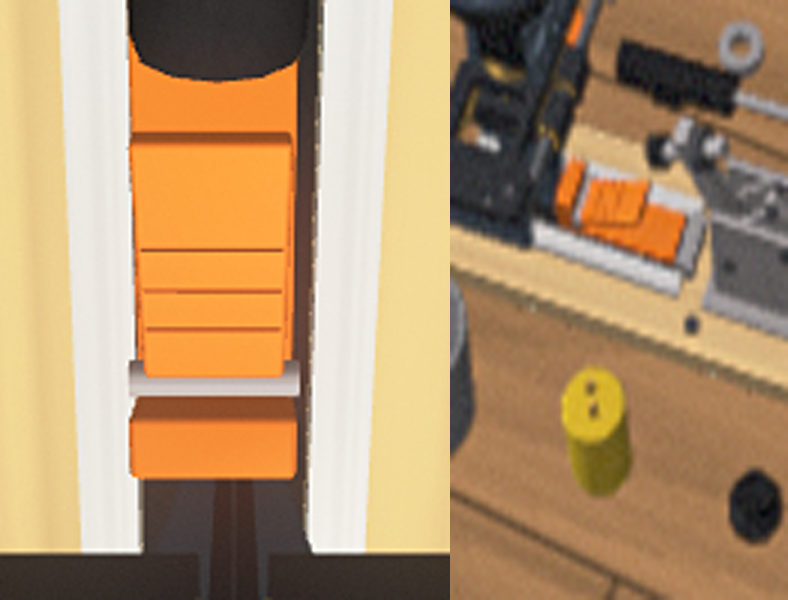

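The clip is still square in the channel, its heel rear edge at about (214,477) in the crop, nearing the stop. I'll compute where it stands.

```bash
python3 - <<'E'
from h import *
s=st();K,W=cam("wrist",s);q=np.load("q.npy")
for z,uv in [(.046,(214,477)),(.046,(214,398))]:
    p=ray(np.array(uv)/3+[180,60],z,K,W);d=p[:2]-q[:2]
    print(np.cos(q[2])*d[0]+np.sin(q[2])*d[1],-np.sin(q[2])*d[0]+np.cos(q[2])*d[1])
E
```

```text
t 4.47 jig mm [-74.4   0.5  33.1] F jig [ 0.37  0.56 -1.1 ] op 0.0001
-0.056714042314931025 0.0026294548264089597
-0.04193657603362991 0.0026293311596349823
```

Request:
send_rows(
  rows=[
    [[0,0,-0.1,0,0,0,0],[0,0,-0.15,0,0,0,0],[0,0,-0.2,0,0,0,0],[0,0,-0.2,0,0,0,0]],
  ],
)

```text
time: 4.8
position: [0.5093, -0.1342, 0.0331]
tool_rot: [-3.137, -0.137, 0.003]
wrist_force: [-0.6, 0.4, 0.3]
opening: 0.0005
```

Request:
send_rows(
  rows=[
    [[0,0,-0.05,0,0,0,0],[0,0,-0.1,0,0,0,0],[0,0,-0.1,0,0,0,0]],
  ],
)

```text
time: 5.05
position: [0.5091, -0.1331, 0.0331]
tool_rot: [-3.137, -0.137, 0.003]
wrist_force: [0.3, -0.7, -0.0]
opening: 0.0002
```

Request:
send_rows(
  rows=[
    [[0,0,-0.05,0,0,0,0],[0,0,-0.1,0,0,0,0],[0,0,-0.1,0,0,0,0]],
  ],
)

```text
time: 5.3
position: [0.5093, -0.1325, 0.0332]
tool_rot: [-3.138, -0.138, 0.002]
wrist_force: [0.0, -3.8, 0.2]
opening: 0.0008
```

Request:
send_rows(
  rows=[
    [[0,0,-0.05,0,0,0,0],[0,0,-0.05,0,0,0,0]],
  ],
)

```text
time: 5.47
position: [0.5096, -0.1324, 0.0333]
tool_rot: [-3.138, -0.138, 0.001]
wrist_force: [-0.6, -5.1, 1.1]
opening: 0.0004
```

Request:
send_rows(
  rows=[
    [[0,0,-0.05,0,0,0,0],[0,0,-0.05,0,0,0,0]],
  ],
)

```text
time: 5.63
position: [0.5099, -0.1324, 0.0335]
tool_rot: [3.138, 0.138, 0.0]
wrist_force: [-1.1, -5.9, 0.2]
opening: 0.0004
```

Request:
send_rows(
  rows=[
    [[0,0,0.5,0,0,0,0],[0,0,1.5,0,0,0,0],[0,0,1.8,-3,0,0,0],[0,0,1.8,-7,0,0,0],[0,0,1.8,-11,0,0,0],[0,0,1.8,-15,0,0,0],[0,0,1.8,-19,0,0,0],[0,0,1.8,-21.5,0,0,0],[0,0,-2,-22,0,0,0],[0,0,-6,-22,0,0,0],[0,0,-10,-22,0,0,0],[0,0,-14,-22,0,0,0],[0,0,-18,-22,0,0,0],[0,0,-22,-22,0,0,0],[0,0,-26,-22,0,0,0],[0,0,-29,-22,0,0,0],[0,0,-30.5,-22,0,0,0],[0,0,-30.5,-22,0,0,0],[0,0,-30.5,-22,0,0,0]],
  ],
)

```text
time: 7.22
position: [0.483, 0.1717, 0.2532]
tool_rot: [3.138, 0.141, -0.001]
wrist_force: [0.1, -0.4, -0.4]
opening: 0.0005
```

```bash
python3 - <<'E'
from h import *
s=st();q=np.load("q.npy");print(s['joints'].round(2),np.arctan2(*R.from_rotvec(s['tool_rot']).as_matrix()[[1,0],0])-q[2]+np.pi/2)
E
```

```text
t 7.22 jig mm [234.7   1.8 253.2] F jig [-0.4  -0.03 -0.42] op 0.0005
[ 0.23  0.3   1.56 -0.    1.28  0.14] 0.00815603524055053
```

Request:
send_rows(
  rows=[
    [[0,0.2,0,3,0,0,0],[0,0.2,0,7,0,0,0],[0,0.2,0,10,0,0,0],[0,0.2,0,10.7,0,0,0],[0,0.2,0,10.7,0,0,0]],
  ],
)

```text
time: 7.63
position: [0.4841, 0.1704, 0.1448]
tool_rot: [3.137, 0.139, -0.007]
wrist_force: [-0.1, -0.1, 0.7]
opening: 0.0005
```

```bash
python3 - <<'E'
from h import *
s=st()
for h in np.arange(0,1.21,.08):
    t=.72+h;ex,ez=110+114*np.cos(t),83+114*np.sin(t);f=max(0,t-np.pi/2)
    print(round(h,2),"TCP x",round(ex+16.5+11/np.cos(f)+12*np.tan(f),1),"z",round(ez-12,1))
E
```

```text
t 7.63 jig mm [233.3   0.8 144.8] F jig [-0.05  0.1   0.69] op 0.0005
0.0 TCP x 223.2 z 146.2
0.08 TCP x 216.9 z 152.8
0.16 TCP x 210.1 z 158.9
0.24 TCP x 202.9 z 164.4
0.32 TCP x 195.2 z 169.3
0.4 TCP x 187.2 z 173.6
0.48 TCP x 178.8 z 177.3
0.56 TCP x 170.2 z 180.2
0.64 TCP x 161.4 z 182.5
0.72 TCP x 152.4 z 184.0
0.8 TCP x 143.3 z 184.9
0.88 TCP x 134.5 z 185.0
0.96 TCP x 126.5 z 184.3
1.04 TCP x 118.6 z 183.0
1.12 TCP x 110.9 z 180.9
1.2 TCP x 103.6 z 178.1
```

Request:
send_rows(
  rows=[
    [[0,0.1,-0.6,-0.1,0,0,0],[0,0.1,-1.0,-0.15,0,0,0],[0,0.1,-1.3,-0.45,0,0,0],[0,0.1,-1.65,-0.8,0,0,0],[0,0.1,-2.0,-1.1,0,0,0],[0,0.1,-2.3,-1.4,0,0,0],[0,0.1,-2.7,-1.7,0,0,0],[0,0.1,-3.05,-1.95,0,0,0],[0,0.1,-3.4,-2.2,0,0,0],[0,0.1,-3.8,-2.45,0,0,0],[0,0.1,-4.2,-2.65,0,0,0],[0,0.1,-4.6,-2.9,0,0,0]],
  ],
)

```text
time: 8.63
position: [0.4811, 0.2168, 0.1738]
tool_rot: [3.137, 0.139, -0.007]
wrist_force: [0.6, -0.7, 0.4]
opening: 0.0005
```

```bash
python3 - <<'E'
from h import *
s=st()
a=cv2.resize(viewer.snapshot("side")[140:250,200:310],(590,590),interpolation=cv2.INTER_CUBIC)
cv2.imwrite("pics/h1.png",a[:,:,::-1])
E
```

```text
t 8.63 jig mm [2.797e+02 1.000e-01 1.738e+02] F jig [-0.71 -0.51  0.42] op 0.0005
```

View pics/h1.png

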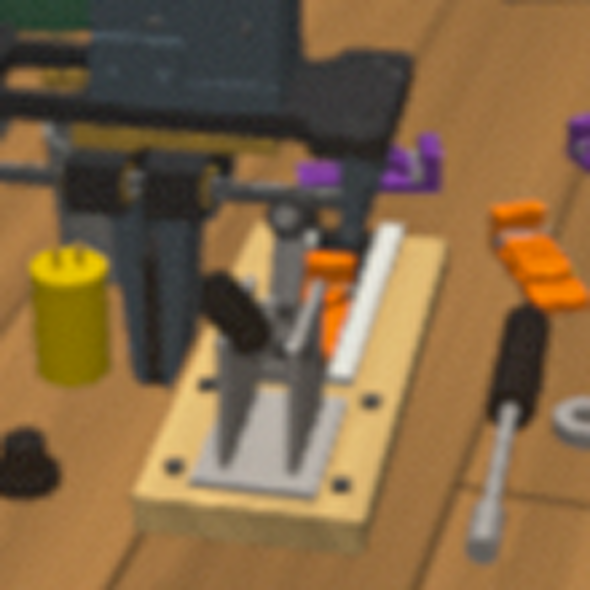

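I took the wrong sign: tool +y is −x of the jig, so the fingers moved away from the handle. The picture shows the handle still open at about (235,310) and nothing touched. I'll go back and do it with the right sign.

Request:
send_rows(
  rows=[
    [[0,0,2,2,0,0,0],[0,0,4.3,2.8,0,0,0],[0,0,5.2,2.8,0,0,0],[0,0,5.65,2.75,0,0,0],[0,0,5.95,2.4,0,0,0],[0,0,6.3,2.1,0,0,0],[0,0,6.6,1.8,0,0,0],[0,0,6.95,1.5,0,0,0],[0,0,7.3,1.2,0,0,0],[0,0,7.7,0.95,0,0,0],[0,0,8.05,0.7,0,0,0],[0,0,8.45,0.45,0,0,0],[0,0,8.85,0.25,0,0,0],[0,0,9.25,0,0,0,0]],
  ],
)

```text
time: 9.85
position: [0.49, 0.1253, 0.1751]
tool_rot: [3.137, 0.14, -0.004]
wrist_force: [0.6, 3.9, 2.5]
opening: 0.0002
```

```bash
python3 - <<'E'
from h import *
s=st()
a=cv2.resize(viewer.snapshot("side")[140:250,200:310],(590,590),interpolation=cv2.INTER_CUBIC)
cv2.imwrite("pics/h2.png",a[:,:,::-1])
E
```

```text
t 9.85 jig mm [187.9  -1.4 175.1] F jig [ 3.84 -0.96  2.47] op 0.0002
```

View pics/h2.png

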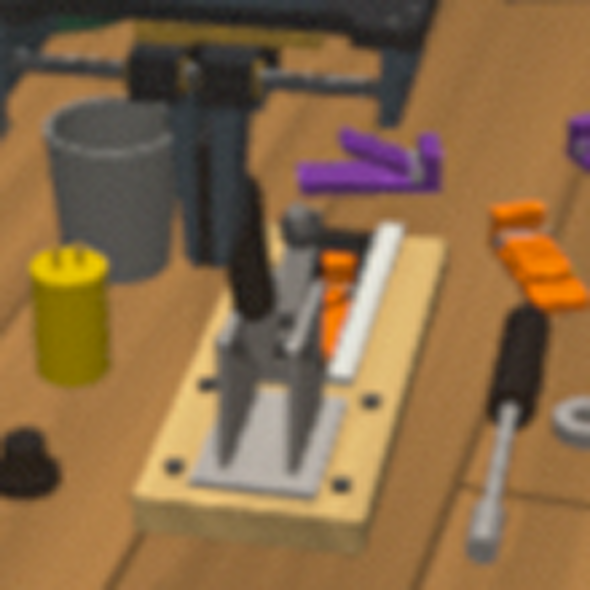

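```bash
python3 - <<'E'
from h import *
s=st();q=np.load("q.npy");K,W=cam("side")
c=lambda P:((proj(P,K,W)-[200,140])*590/110).round()
print("tcp",c(s['position']),"cam pos",-W[:3,:3].T@W[:3,3])
for h in (.0,.2,.3,.4,.5,.6,.8,1.): print(h,c(jw([.110+.114*np.cos(.72+h),0,.083+.114*np.sin(.72+h)],q)))
print("pivot",c(jw([.11,0,.083],q)))
E
```

```text
t 9.9 jig mm [187.2  -1.5 175.4] F jig [ 0.45 -0.83  0.9 ] op 0.0003
tcp [[212. 244.]] cam pos [0.21822622 0.96676515 0.6522549 ]
0.0 [[212. 290.]]
0.2 [[220. 239.]]
0.3 [[224. 215.]]
0.4 [[229. 193.]]
0.5 [[234. 173.]]
0.6 [[240. 155.]]
0.8 [[250. 125.]]
1.0 [[261. 106.]]
pivot [[255. 343.]]
```

View: the finger is in front of the handle's left part at about (215,250) and the handle end at about (245,190). The handle is swung to about 0.4, as the pose predicts (x, z fits within the side camera's offset). The force is low, so I'll continue along the arc.

Request:
send_rows(
  rows=[
    [[0,-0.1,0.4,0,0,0,0],[0,-0.2,0.85,-0.2,0,0,0],[0,-0.2,1.25,-0.35,0,0,0],[0,-0.2,1.7,-0.5,0,0,0],[0,-0.2,2.15,-0.6,0,0,0],[0,-0.2,2.6,-0.7,0,0,0],[0,-0.2,3.0,-0.8,0,0,0],[0,-0.2,3.5,-0.85,0,0,0],[0,-0.2,3.95,-0.9,0,0,0],[0,-0.2,4.4,-0.95,0,0,0]],
  ],
)

```text
time: 10.73
position: [0.492, 0.0801, 0.1849]
tool_rot: [3.137, 0.139, -0.004]
wrist_force: [-0.5, 3.2, 2.6]
opening: 0.0006
```

```bash
python3 - <<'E'
from h import *
s=st()
E
```

```text
t 10.73 jig mm [142.6   0.3 184.9] F jig [3.27 0.26 2.61] op 0.0006
```

Request:
send_rows(
  rows=[
    [[0,0,0.4,0,0,0,0],[0,0,0.8,0,0,0,0],[0,0,1.2,0.05,0,0,0],[0,0,1.6,0.05,0,0,0],[0,0,1.9,0.1,0,0,0],[0,0,2.2,0.15,0,0,0],[0,0,2.4,0.2,0,0,0]],
  ],
)

```text
time: 11.32
position: [0.4942, 0.0557, 0.1829]
tool_rot: [3.137, 0.139, -0.004]
wrist_force: [-1.3, 1.6, 1.6]
opening: 0.0007
```

```bash
python3 - <<'E'
from h import *
s=st()
E
```

```text
t 11.32 jig mm [1.182e+02 1.000e-01 1.829e+02] F jig [1.7  1.21 1.64] op 0.0007
```

Request:
send_rows(
  rows=[
    [[0,0,0.2,0.05,0,0,0],[0,0,0.4,0.1,0,0,0],[0,0,0.6,0.15,0,0,0]],
  ],
)

```text
time: 11.57
position: [0.4947, 0.0495, 0.1812]
tool_rot: [3.136, 0.139, -0.004]
wrist_force: [-0.7, 0.2, 1.8]
opening: 0.0006
```

Request:
send_rows(
  rows=[
    [[0,0,0.15,0.05,0,0,0],[0,0,0.3,0.1,0,0,0]],
  ],
)

```text
time: 11.73
position: [0.495, 0.0462, 0.1801]
tool_rot: [3.136, 0.139, -0.004]
wrist_force: [0.4, -0.2, -0.7]
opening: 0.0001
```

Request:
send_rows(
  rows=[
    [[0,0,0.15,0.05,0,0,0],[0,0,0.3,0.1,0,0,0]],
  ],
)

```text
time: 11.9
position: [0.4953, 0.043, 0.179]
tool_rot: [3.136, 0.139, -0.004]
wrist_force: [0.4, -0.4, -0.5]
opening: 0.0005
```

```bash
python3 - <<'E'
from h import *
s=st()
E
```

```text
t 11.9 jig mm [1.054e+02 1.000e-01 1.790e+02] F jig [-0.47 -0.41 -0.45] op 0.0005
```

Request:
send_rows(
  rows=[
    [[0,0,-1.5,-0.5,0,0,0],[0,0,-4,-3,0,0,0],[0,0,-7,-6,0,0,0],[0,0,-7,-8,0,0,0],[0,0,-7,-8,0,0,0]],
  ],
)

```text
time: 12.32
position: [0.491, 0.1144, 0.2627]
tool_rot: [3.136, 0.143, 0.005]
wrist_force: [0.3, -0.5, 1.0]
opening: 0.0004
```

```bash
python3 - <<'E'
from h import *
s=st();q=np.load("q.npy")
a=cv2.resize(viewer.snapshot("side")[140:250,205:285],(400,550),interpolation=cv2.INTER_CUBIC)
b=cv2.resize(viewer.snapshot("scene")[160:240,175:280],(400,305),interpolation=cv2.INTER_CUBIC)
c=cv2.resize(viewer.snapshot("wrist")[0:230,190:320],(138,245))
B=np.zeros((550,400,3),np.uint8);B[:305]=b;B[305:,:138]=c
cv2.imwrite("pics/l1.png",np.hstack([a,B])[:,:,::-1])
K,W=cam("side");
for h in (1.0,1.1,1.2): print(h,((proj(jw([.110+.114*np.cos(.72+h),0,.083+.114*np.sin(.72+h)],q),K,W)-[205,140])*5).round())
E
```

```text
t 12.32 jig mm [176.9  -1.4 262.7] F jig [-0.48 -0.28  0.98] op 0.0004
1.0 [[218.  99.]]
1.1 [[223.  94.]]
1.2 [[228.  91.]]
```

View pics/l1.png

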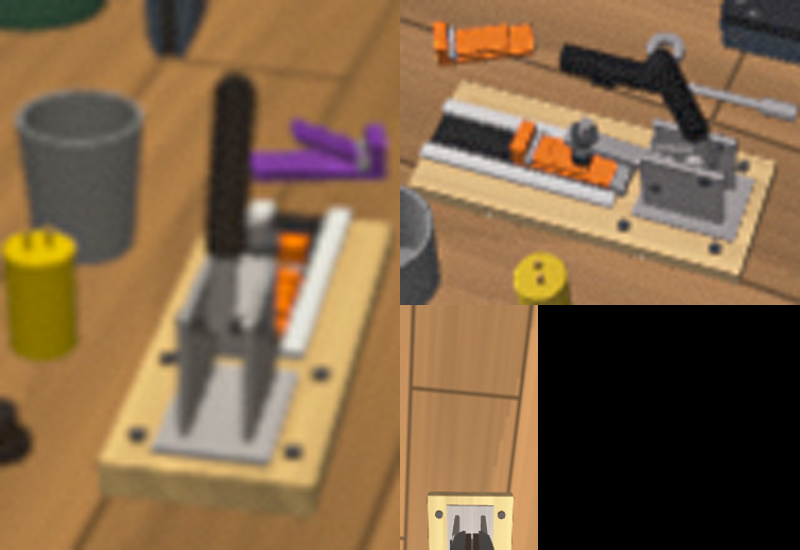

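The views show the arm level with the spindle on the jaw, the jaw flat, the handle past upright, and the fingers off. The handle end is at (668,62) in the scene inset. I'll go over to the clip side of the handle.

Request:
send_rows(
  rows=[
    [[0,-0.2,2,-0.5,0,0,0],[0,-0.2,6,-0.5,0,0,0],[0,-0.2,10,-0.5,0,0,0],[0,-0.2,13,-0.5,0,0,0],[0,-0.2,14.6,-0.5,0,0,0],[0,-0.2,14.6,0,0,0,0],[0,-0.2,14.6,0,0,0,0]],
  ],
)

```text
time: 13.05
position: [0.4991, -0.0338, 0.2569]
tool_rot: [3.137, 0.135, -0.009]
wrist_force: [-0.8, -0.2, -0.1]
opening: 0.0004
```

```bash
python3 - <<'E'
from h import *
s=st();q=np.load("q.npy");K,W=cam("scene")
print("seen 245.4 176.3");
for h in (0,1.1,1.2): print(h,proj(jw([.110+.114*np.cos(.72+h),0,.083+.114*np.sin(.72+h)],q),K,W))
for h in np.arange(1.2,-.01,-.08):
    t=.72+h
    ex,ez=110+114*np.cos(t),83+114*np.sin(t)
    if t>np.pi/2: x,z=ex-11-16.5,ez-10
    else: x,z=110+104*np.cos(t)-11*np.sin(t)-16.5,83+104*np.sin(t)+11*np.cos(t)
    print(round(h,2),round(x,1),round(z,1))
E
```

```text
t 13.05 jig mm [ 28.5   2.5 256.9] F jig [-0.13  0.86 -0.08] op 0.0004
seen 245.4 176.3
0 [[286.86366403 193.98458991]]
1.1 [[246.51406474 176.11555924]]
1.2 [[242.66357856 175.90330906]]
1.2 43.5 180.1
1.12 52.2 182.9
1.04 61.1 185.0
0.96 70.1 186.3
0.88 79.2 187.0
0.8 87.8 187.4
0.72 96.2 187.5
0.64 104.5 187.0
0.56 112.8 185.8
0.48 120.9 183.9
0.4 128.9 181.4
0.32 136.7 178.3
0.24 144.1 174.5
0.16 151.3 170.2
0.08 158.1 165.3
-0.0 164.4 159.8
```

Request:
send_rows(
  rows=[
    [[0,0.1,0,3,0,0,0],[0,0.1,0,6,0,0,0],[0,0.1,0,7.7,0,0,0],[0,0.1,0,7.7,0,0,0],[0,0.1,0,7.7,0,0,0]],
  ],
)

```text
time: 13.47
position: [0.4989, -0.0331, 0.1793]
tool_rot: [3.138, 0.136, -0.013]
wrist_force: [0.6, -0.5, -0.5]
opening: 0.0002
```

```bash
python3 - <<'E'
from h import *
s=st()
E
```

```text
t 13.47 jig mm [ 29.3   2.7 179.3] F jig [-0.51 -0.6  -0.51] op 0.0002
```

Request:
send_rows(
  rows=[
    [[0,0.1,-0.6,0,0,0,0],[0,0.1,-1.1,-0.05,0,0,0],[0,0.1,-1.4,-0.1,0,0,0],[0,0.1,-1.6,-0.15,0,0,0],[0,0.1,-1.85,-0.2,0,0,0]],
  ],
)

```text
time: 13.88
position: [0.4989, -0.0146, 0.1821]
tool_rot: [3.136, 0.137, -0.01]
wrist_force: [-0.4, -6.0, 5.0]
opening: 0.0002
```

Request:
send_rows(
  rows=[
    [[0,0,-0.2,-0.05,0,0,0],[0,0,-0.4,-0.1,0,0,0]],
  ],
)

```text
time: 14.05
position: [0.4986, -0.0107, 0.1837]
tool_rot: [3.136, 0.137, -0.01]
wrist_force: [-1.2, -4.5, 4.3]
opening: 0.0
```

Request:
send_rows(
  rows=[
    [[0,0,-0.2,-0.05,0,0,0],[0,0,-0.4,-0.1,0,0,0]],
  ],
)

```text
time: 14.22
position: [0.4983, -0.0066, 0.185]
tool_rot: [3.136, 0.137, -0.009]
wrist_force: [-1.6, -3.7, 2.4]
opening: 0.0005
```

```bash
python3 - <<'E'
from h import *
s=st()
E
```

```text
t 14.22 jig mm [ 55.7   1.1 185. ] F jig [-3.52  1.94  2.44] op 0.0005
```

Request:
send_rows(
  rows=[
    [[0,0,-0.3,0,0,0,0],[0,0,-0.6,-0.05,0,0,0],[0,0,-1.0,-0.1,0,0,0],[0,0,-1.45,-0.15,0,0,0],[0,0,-1.9,-0.2,0,0,0],[0,0,-2.35,-0.2,0,0,0],[0,0,-2.8,-0.25,0,0,0],[0,0,-3.2,-0.25,0,0,0],[0,0,-3.6,-0.25,0,0,0],[0,0,-4.05,-0.25,0,0,0],[0,0,-4.45,-0.25,0,0,0],[0,0,-4.9,-0.2,0,0,0]],
  ],
)

```text
time: 15.22
position: [0.4941, 0.0425, 0.1869]
tool_rot: [3.135, 0.137, -0.009]
wrist_force: [0.1, -2.6, 0.9]
opening: 0.0003
```

```bash
python3 - <<'E'
from h import *
s=st()
E
```

```text
t 15.22 jig mm [105.    1.3 186.9] F jig [-2.59  0.07  0.93] op 0.0003
```

Request:
send_rows(
  rows=[
    [[0,0,-0.4,0.05,0,0,0],[0,0,-0.8,0.1,0,0,0],[0,0,-1.2,0.2,0,0,0],[0,0,-1.6,0.3,0,0,0],[0,0,-2.0,0.45,0,0,0],[0,0,-2.4,0.55,0,0,0],[0,0,-2.8,0.7,0,0,0],[0,0,-3.15,0.85,0,0,0],[0,0,-3.55,1.05,0,0,0],[0,0,-3.9,1.25,0,0,0],[0,0,-4.3,1.45,0,0,0],[0,0,-4.65,1.7,0,0,0],[0,0,-4.95,1.9,0,0,0],[0,0,-5.2,2.1,0,0,0]],
  ],
)

```text
time: 16.38
position: [0.4895, 0.0946, 0.1655]
tool_rot: [3.135, 0.137, -0.009]
wrist_force: [1.2, -0.8, 1.6]
opening: 0.0004
```

```bash
python3 - <<'E'
from h import *
s=st()
E
```

```text
t 16.38 jig mm [157.3   1.7 165.5] F jig [-0.85 -1.15  1.57] op 0.0004
```

Request:
send_rows(
  rows=[
    [[0,0,-0.15,0.1,0,0,0],[0,0,-0.3,0.25,0,0,0],[0,0,-0.3,0.25,0,0,0]],
  ],
)

```text
time: 16.63
position: [0.4889, 0.0978, 0.1627]
tool_rot: [3.136, 0.138, -0.01]
wrist_force: [0.4, -0.5, -0.0]
opening: 0.0002
```

Request:
send_rows(
  rows=[
    [[0,0,-0.1,0.1,0,0,0],[0,0,-0.2,0.2,0,0,0],[0,0,-0.2,0.2,0,0,0]],
  ],
)

```text
time: 16.88
position: [0.4886, 0.0999, 0.1605]
tool_rot: [3.136, 0.138, -0.01]
wrist_force: [0.6, -0.3, 1.3]
opening: 0.0005
```

```bash
python3 - <<'E'
from h import *
s=st()
E
```

```text
t 16.88 jig mm [162.7   2.1 160.5] F jig [-0.34 -0.54  1.28] op 0.0005
```

Request:
send_rows(
  rows=[
    [[0,0,-0.07,0.08,0,0,0],[0,0,-0.07,0.08,0,0,0]],
  ],
)

```text
time: 17.05
position: [0.4885, 0.1007, 0.1596]
tool_rot: [3.136, 0.137, -0.01]
wrist_force: [-0.1, -0.3, 0.7]
opening: 0.0001
```

Request:
send_rows(
  rows=[
    [[0,0,-0.07,0.08,0,0,0],[0,0,-0.07,0.08,0,0,0]],
  ],
)

```text
time: 17.22
position: [0.4884, 0.1015, 0.1587]
tool_rot: [3.136, 0.137, -0.01]
wrist_force: [0.6, 0.7, 0.9]
opening: 0.0004
```

Request:
send_rows(
  rows=[
    [[0,0,-0.07,0.08,0,0,0],[0,0,-0.07,0.08,0,0,0]],
  ],
)

```text
time: 17.38
position: [0.4885, 0.1021, 0.158]
tool_rot: [3.136, 0.137, -0.01]
wrist_force: [0.6, -3.1, 6.5]
opening: 0.0003
```

Request:
send_rows(
  rows=[
    [[0,0,0.3,-0.5,0,0,0],[0,0.2,0.6,-3,0,0,0],[0,0.2,0.6,-7,0,0,0],[0,0.2,0.6,-11,0,0,0],[0,0.2,4,-12,0,0,0],[0,0.2,8,-12,0,0,0],[0,0.2,12,-12,0,0,0],[0,0.2,16,-12,0,0,0],[0,0.2,20,-12,0,0,0],[0,0.2,24,-12,0,0,0],[0,0.2,26,-12,0,0,0],[0,0.2,26,-12,0,0,0],[0,0.2,26,-12,0,0,0]],
  ],
)

```text
time: 18.47
position: [0.5136, -0.1573, 0.2786]
tool_rot: [3.136, 0.134, -0.011]
wrist_force: [0.2, 0.8, 0.3]
opening: 0.0007
```

```bash
python3 - <<'E'
from h import *
import pickle
s=st();pickle.dump(s,open("s3.pkl","wb"))
a=cv2.resize(viewer.snapshot("wrist")[0:200,190:320],None,fx=3,fy=3,interpolation=cv2.INTER_CUBIC)
b=cv2.resize(viewer.snapshot("scene")[160:240,175:305],(400,246),interpolation=cv2.INTER_CUBIC)
c=cv2.resize(viewer.snapshot("side")[150:250,205:318],(400,354),interpolation=cv2.INTER_CUBIC)
cv2.imwrite("pics/f1.png",np.hstack([a,np.vstack([b,c])])[:,:,::-1])
E
```

```text
t 18.47 jig mm [-95.7  -1.9 278.6] F jig [ 0.77 -0.27  0.27] op 0.0007
```

View pics/f1.png

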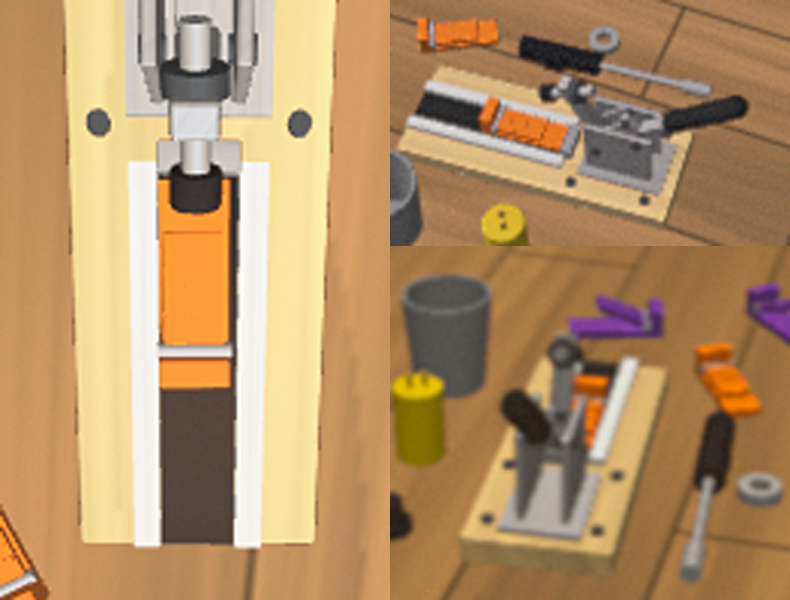

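The clip is shut: jaw flat, heel rear edge at (195,388), front edge at about row 178 by the stop. The clamp arm is raised and the handle is back at its open slope. A last check is the clip's gap to the stop and the handle angle.

```bash
python3 - <<'E'
from h import *
import pickle
s=pickle.load(open("s3.pkl","rb"));K,W=cam("wrist",s);q=np.load("q.npy")
for n,z,uv in [("heel rear",.046,(195,388)),("front(base top)",.028,(225,179)),("board rear (-130)",.02,(197,543))]:
    d=ray(np.array(uv)/3+[190,0],z,K,W)[:2]-q[:2]
    print(n,1e3*(np.cos(q[2])*d[0]+np.sin(q[2])*d[1]))
def jp(P): return ((proj(jw(np.array(P)/1e3,q),K,W)-[190,0])*3).round()
print("stop foot/top front, rear", jp([[30,0,28],[30,0,34],[42,0,34]]))
Ks,Ws=cam("scene")
for h in (0,.05,.1): print(h,((proj(jw([.110+.114*np.cos(.72+h),0,.083+.114*np.sin(.72+h)],q),Ks,Ws)-[175,160])*400/130+[390,0]).round())
E
```

```text
heel rear -55.38340075228639
front(base top) 28.008458552567063
board rear (-130) -129.7895040492565
stop foot/top front, rear [[200. 174.]
 [199. 172.]
 [200. 140.]]
0 [[734. 105.]]
0.05 [[730. 101.]]
0.1 [[726.  97.]]
```

```bash
python3 - <<'E'
from h import *
a=cv2.resize(viewer.snapshot("wrist")[35:85,230:280],(500,500),interpolation=cv2.INTER_CUBIC)
cv2.imwrite("pics/f2.png",a[:,:,::-1])
E
```

```text
(no output)
```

View pics/f2.png

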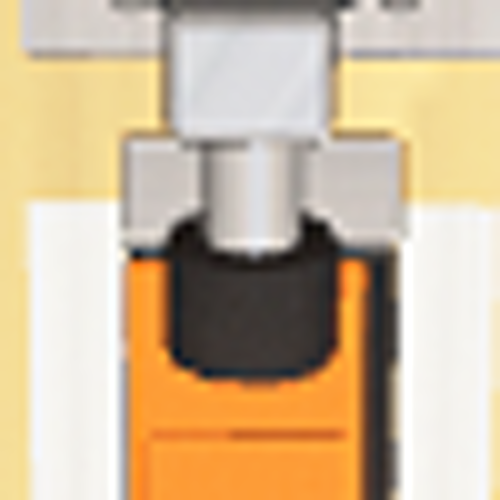

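A dark line about 1 px (about 1 mm) wide shows between stop and clip front (rows 248–262). I'll check by pushing the heel gently once more.

Request:
send_rows(
  rows=[
    [[0,-0.3,0,3,0,0,0],[0,-0.3,0,7,0,0,0],[0,-0.3,0,11,0,0,0],[0,-0.3,0,15,0,0,0],[0,-0.3,0,19,0,0,0],[0,-0.3,0,22,0,0,0],[0,-0.3,0,24,0,0,0],[0,-0.3,0,24.5,0,0,0],[0,-0.3,0,24.5,0,0,0],[0,-0.3,-0.5,24.5,0,0,0],[0,-0.3,-1.0,24.5,0,0,0],[0,-0.3,-1.5,24.5,0,0,0],[0,-0.3,-1.8,24.5,0,0,0],[0,-0.3,-2.0,24.5,0,0,0],[0,-0.3,-2.0,24.5,0,0,0]],
  ],
)

```text
time: 19.92
position: [0.5076, -0.1359, 0.0342]
tool_rot: [3.135, 0.14, -0.009]
wrist_force: [0.2, 0.5, -0.3]
opening: 0.0005
```

```bash
python3 - <<'E'
from h import *
s=st();q=np.load("q.npy");d=np.array([.5093,-.1325])-q[:2];print("first stop contact TCP x",1e3*(np.cos(q[2])*d[0]+np.sin(q[2])*d[1]))
E
```

```text
t 19.92 jig mm [-73.9   2.3  34.2] F jig [ 0.51 -0.29 -0.28] op 0.0005
first stop contact TCP x -70.6429497673704
```

Request:
send_rows(
  rows=[
    [[0,0.1,-0.1,0,0,0,0],[0,0.1,-0.15,0,0,0,0],[0,0.1,-0.2,0,0,0,0],[0,0.1,-0.2,0,0,0,0]],
  ],
)

```text
time: 20.25
position: [0.5085, -0.1339, 0.0342]
tool_rot: [3.135, 0.14, -0.009]
wrist_force: [0.5, -0.1, 0.1]
opening: 0.0005
```

Request:
send_rows(
  rows=[
    [[0,0,-0.05,0,0,0,0],[0,0,-0.1,0,0,0,0],[0,0,-0.1,0,0,0,0]],
  ],
)

```text
time: 20.5
position: [0.5085, -0.1329, 0.0342]
tool_rot: [3.135, 0.14, -0.009]
wrist_force: [-1.2, -0.9, 0.3]
opening: 0.0008
```

Request:
send_rows(
  rows=[
    [[0,0,-0.05,0,0,0,0],[0,0,-0.05,0,0,0,0]],
  ],
)

```text
time: 20.67
position: [0.5085, -0.1326, 0.0343]
tool_rot: [3.135, 0.14, -0.008]
wrist_force: [-0.2, -3.4, -0.0]
opening: 0.0006
```

The push met the stop at the same place as before (y −0.1326, earlier −0.1325), with about 3 N. The clip is home. I'll retreat now.

Request:
send_rows(
  rows=[
    [[0,0,0.3,0,0,0,0],[0,0,1.2,0,0,0,0],[0,0,2.4,0,0,0,0],[0,0,2.5,-4,0,0,0],[0,0,2.5,-8,0,0,0],[0,0,2.5,-12,0,0,0],[0,0,2.5,-16,0,0,0],[0,0,2.5,-20,0,0,0],[0,0,2.5,-24.5,0,0,0],[0,0,2.5,-24.5,0,0,0],[0,0,2.5,-24.5,0,0,0]],
  ],
)

```text
time: 21.58
position: [0.5132, -0.1581, 0.2822]
tool_rot: [3.133, 0.139, -0.001]
wrist_force: [-0.8, 0.4, -1.2]
opening: 0.0008
```

```bash
python3 - <<'E'
from h import *
st()
a=cv2.resize(viewer.snapshot("wrist")[0:200,190:320],None,fx=3,fy=3,interpolation=cv2.INTER_CUBIC)
b=cv2.resize(viewer.snapshot("scene")[150:260,140:300],(400,275),interpolation=cv2.INTER_CUBIC)
c=cv2.resize(viewer.snapshot("side")[150:250,200:323],(400,325),interpolation=cv2.INTER_CUBIC)
cv2.imwrite("pics/f3.png",np.hstack([a,np.vstack([b,c])])[:,:,::-1])
E
```

```text
t 21.58 jig mm [-96.4  -1.5 282.2] F jig [ 0.44  0.78 -1.24] op 0.0008
```

View pics/f3.png

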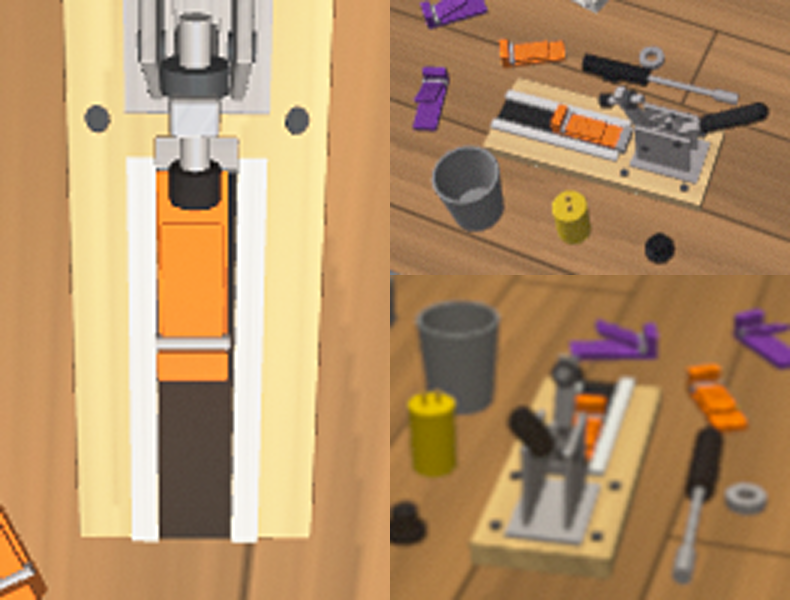

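The final view shows the clip shut and at the stop (front edge about row 172, heel at row 380), the handle open, the arm raised, and the bystanders where they were. I'm handing it in.

```bash
python3 -c "
from station import bot
print(bot.sign_off())"
```

```text
the job is handed in; nothing more can be done
None
```

The job is done and handed in at about 22 s of the 56 s allowed. I pushed the orange clip home until it met the stop at about 4–6 N. I then swung the handle over centre with the shut fingers until it gave way and locked, and let go. Last, I swung it back open to its end stop, where the final touch read about 7 N.

**Last checks:**
- **Clip:** the jaw is flat on the base, and a gentle re-push of about 3 N met the stop at the same finger position as before, to 0.1 mm.
- **Clamp:** the arm is raised clear of the clip, and the handle is back at its open slope.
- **Bystanders:** the other things on the desk look unmoved.

**What went wrong or disagreed:**
- **Wrong direction:** one handle move went the wrong way through my sign error. It only moved away through free air and touched nothing.
- **Clip position:** the camera estimate put the clip 1–2 mm short of the stop, with a thin dark line at its front. The re-push showed a gap of under about 0.5 mm.
- **Locked angle:** the picture read the locked handle somewhere between 1.1 and 1.2 rad. I took it as locked because the force vanished and the fingers then moved on freely past dead centre.

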